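# Sweep the offcuts off the sawing board into the scrap tray

### The arm

A 6-joint arm with a two-finger parallel gripper is mounted at the origin on the work surface. World frame = base frame: x ahead of the robot, y to its left, z up, the work surface at z = 0. Lengths are in m, angles in rad, forces in N, time in s.
With the tool pointing down it reaches from about 0.35 to 0.85 m from the base axis. Payload 8.1 kg.
Tool frame: the origin (TCP) lies at the very end of the fingers, on their centre line; the grasp point (between the pads) lies 19 mm behind it; x points along the fingers, y is the direction in which the jaws open and shut, and the axes are right-handed (so a half turn about x gives the same grasp; the last joint's range is limited). The gripper opens to 93 mm and grips with 3 to 60 N. Pads are 15 mm wide; open, the fingers measure 128 mm over their backs; the gripper's body (75 mm by 188 mm) begins 65 mm behind the grasp point.
Start: joints at [-1.407, 0.13, 1.488, -0, 1.523, -0.085], TCP at [0.148, -0.582, 0.219] pointing down, gripper open.
Joint ranges: [-2.96, 2.96], [-0.89, 2.26], [0.02, 2.5], [-1.34, 4.48], [0, 2.73], [-2.66, 2.66]. Speed limits (rad/s): [2.39, 2.39, 2.79, 3.14, 3.14, 3.14].

### API

Orientations are given as a rotation vector (axis times angle).
In Python, from plant import * gives the robot as it stands. The module is installed in compiled form; this text tells all that it offers.
- The arm moves only by the tool apply_moves, never from a script. Its argument "series" is a list of rows, each an object with "jaw": the gripper's target within -1 to 1 (shut at 1, half-way at 0, fully open at -1); "linear": the shift along the tool's x, y, z normalised to -1 to 1, where 1 is 0.6 m, a list of three; "roll": the turn about the tool's x normalised to -1 to 1, where 1 is 30 degrees. A call has 1 to 20 rows; each row is the pose to reach, as a shift and turn from the pose measured when the call began, along the tool's axes at that moment; what a row does not reach only later rows make up. A row lasts 1/8 s, in which the tool goes at most 62.5 mm and 10.7 degrees, less where a joint would pass 70% of its speed; a pose out of reach is approached as far as the arm can. A call with a number of a shift or a turn outside -1 to 1 is refused whole. A call with a gripper value outside its range is refused whole. The fingers move at their own pace and stop on an object; "force" is the grip in N (left out, the last holds). Time passes only in rows, so rows that repeat a pose let the fingers close. It gives the time, the measured TCP pose, the force and the opening at its end, in the units of the state.
- read_state(): the state, without advancing time (a new reading comes with each control period).
- read_camera(name): name is "scene" or "top"; returns a dict with "pixels" (400x640x3 uint8, blue, green, red), "intrinsics" (3x3 intrinsics, pixels), "rvec" (rotation vector, rad) and "tvec" (3), from world to camera coordinates, as OpenCV has them. Camera axes: x right, y down, z forward; pixel columns grow to the right and rows downward; lengths in m; the calibration is good to about 2 mm. A picture is of the moment at which its call begins. There is no depth.
- close_job(): hands the job in, once; it reports no verdict.
The state is a dict: "t": time; "q": joint angles; "dq": joint speeds; "joint_torque": joint torques, N m; "tool_pos": TCP position; "orientation": TCP orientation; "force": force on the tool from outside, world axes, zero at the start; "wrist_torque": the same for the moment, N m; "opening": finger opening in m.
Only numpy, scipy, OpenCV 4.12 (cv2) and the standard library are available. Lean on these libraries where they do the work, as an engineer would, in place of code of your own. Each camera call takes 0.05 s, during which the arm holds its last target. There are 200 camera calls.

### The job

Clear the sawing board: sweep the three loose wood offcuts along the board and over its end into the plain open scrap tray (the one without dividers). Push them along the board with your fingertips; do not pick any of them up. Leave the long slotted fingerboard and the glue bottle where they are, and finish with all three offcuts lying in the scrap tray, none left hanging on the board's edge.

Things in the scene. Friction and masses are not known exactly. Their poses are not given: they have to be found in the camera images.
- board: raised sawing board of plywood, fixed to the bench: 300 mm deep (its x) by 360 mm long (its y), flat working surface 55 mm above the bench. Origin at the centre of its underside on the bench; +x points away from the robot to the far side, where a wooden fence 25 mm thick and 28 mm high stands on the board (x = 125 to 150 mm) along the full length. Its two ends at y = -180 and y = +180 mm and its front have no rim. A tray stands at each end.
- scrap_tray: plain open grey plastic tray without dividers, empty, fixed to the bench against one end of the board (the left or the right end; it differs from start to start): 240 mm (x) by 150 mm (y) by 44 mm high, walls and floor 5 mm. Origin at the centre of its underside; its axes run parallel to the board's. Its rim lies 11 mm below the board's working surface, and the gap to the board is 2 mm, so what is pushed over the board's end drops in.
- hardware_tray: grey plastic tray of the same outside size, divided into six compartments that hold knobs, bushes, screws and ferrules; fixed to the bench against the other end of the board. Origin at the centre of its underside, axes parallel to the board's. No offcut belongs in it.
- fingerboard_end: offcut, loose, lying flat on the front part of the sawing board: sawn end of a dark fingerboard, 56 mm (x) by 30 mm (y) by 9 mm thick, 15 g. Its origin is its centre, 4.5 mm above its underside.
- neck_block: offcut, loose, on the front part of the sawing board: block of neck wood 44 mm (x) by 30 mm (y) by 22 mm high with a 6 mm wide groove along the middle of its top, 20 g. Its origin is its centre, 11 mm above its underside.
- brace_stub: offcut, loose, on the front part of the sawing board: pale wooden stick with flat underside and rounded top, 60 mm (x) by 18 mm (y) by 18 mm high, 12 g. Its origin is its centre, 9 mm above its underside.
- fingerboard (a point): the workpiece, loose, to be left alone: dark fingerboard 56 mm (x) by 300 mm (y) by 9 mm thick with fret slots and small white dots, lying on the board along the fence. The point is its centre, 4.5 mm above its underside.
- glue_bottle (a point): small white glue bottle, loose, to be left alone: 28 mm diameter, 58 mm high with its nozzle, standing on the board between the fingerboard and the offcuts. The point is on its axis, half-way up (29 mm above its foot).

How it is judged:
At the end, for the whole second after the job is handed in: Each offcut lies at rest with its centre inside the scrap tray's walls, at most 6 mm above its rim (they may lie on one another), and touches the sawing board no more; fingerboard and glue bottle are within 15 mm of where they were and the bottle is upright (x of fingerboard_end in the frame of scrap_tray between -0.115 and 0.115 m and y of fingerboard_end in the frame of scrap_tray between -0.07 and 0.07 m and z of each of fingerboard_end, neck_block, brace_stub in the frame of scrap_tray below 0.05 m and contact force between each of fingerboard_end, neck_block, brace_stub and board below 0.03 N and x of neck_block in the frame of scrap_tray between -0.115 and 0.115 m and y of neck_block in the frame of scrap_tray between -0.07 and 0.07 m and x of brace_stub in the frame of scrap_tray between -0.115 and 0.115 m and y of brace_stub in the frame of scrap_tray between -0.07 and 0.07 m and linear speed of each of fingerboard_end, neck_block, brace_stub below 0.02 m/s and distance of each of fingerboard, glue_bottle from where it was at the start of the episode below 0.015 m and angle between glue_bottle's own z axis and vertical below 0.2 rad).
It fails at once if an offcut is picked up: held by the fingers over 15 mm higher than it lies on the board, touching neither board nor other offcuts, or its centre over 35 mm above the board's surface (z of any of fingerboard_end, neck_block, brace_stub in the frame of board above 0.09 m or (z of fingerboard_end in the frame of board above 0.0745 m and contact force between the fingers and fingerboard_end above 0.05 N and contact force between fingerboard_end and board below 0.005 N and contact force between fingerboard_end and neck_block below 0.005 N and contact force between fingerboard_end and brace_stub below 0.005 N) or (z of neck_block in the frame of board above 0.081 m and contact force between the fingers and neck_block above 0.05 N and contact force between neck_block and board below 0.005 N and contact force between neck_block and fingerboard_end below 0.005 N and contact force between neck_block and brace_stub below 0.005 N) or (z of brace_stub in the frame of board above 0.079 m and contact force between the fingers and brace_stub above 0.05 N and contact force between brace_stub and board below 0.005 N and contact force between brace_stub and fingerboard_end below 0.005 N and contact force between brace_stub and neck_block below 0.005 N)).
It fails at once if the fingerboard or the glue bottle is moved by more than 15 mm, or the bottle is tipped (distance of any of fingerboard, glue_bottle from where it was at the start of the episode above 0.015 m or angle between glue_bottle's own z axis and vertical above 0.35 rad).
It also fails if it takes over 61 s, if anything falls off the work surface, if the arm or the gripper's body presses on something with over 40 N, if the wrist force passes 120 N, or if a joint passes its speed limit or range.

## Working session

There is one attempt and no reset: what is moved stays moved. The work goes in short steps, Python scripts to look and compute and a tool call to move; the robot and the scene stay as the last step left them, time stands still between calls to the robot, and variables do not carry over. Pictures are saved under pics/ and viewed, about 8 in all and at most 12, crops included, and the job is handed in when it is done.

Besides the shell and the picture viewer there is one more tool, called after ">>>" as name(argument=value, ...), one argument or row to a line, values as JSON. apply_moves: Moves the arm, as the interface text tells. Its arguments: {"type":"object","properties":{"series":{"type":"array"},"force":{"type":"number"}},"required":["series"]}

```bash
mkdir -p pics
cat > h.py <<'E'
from plant import *
import numpy as np, cv2
from scipy.spatial.transform import Rotation as R
def snap(n,f):
    c=read_camera(n); cv2.imwrite(f'pics/{f}.png',c['pixels']); np.savez(f'pics/{f}.npz',K=c['intrinsics'],r=c['rvec'],t=c['tvec']); return c
def px2w(f,u,v,z):
    d=np.load(f'pics/{f}.npz'); Rm=cv2.Rodrigues(d['r'])[0]; C=-Rm.T@d['t'].ravel()
    w=Rm.T@np.linalg.inv(d['K'])@[u,v,1]; return C+w*(z-C[2])/w[2]
E
python3 - <<'E'
from h import *
snap('top','top0');snap('scene','sc0');s=read_state();print(s['tool_pos'],s['orientation'],R.from_rotvec(s['orientation']).as_matrix().round(3),s['opening'],s['t'])
E
```

```text
[ 0.14767681 -0.58101179  0.2176945 ] [ 2.08970452  0.26304989 -2.08984668] [[-0.     0.246 -0.969]
 [ 0.002 -0.969 -0.246]
 [-1.    -0.002 -0.   ]] 0.09280878001878762 0.1
```

View pics/top0.png

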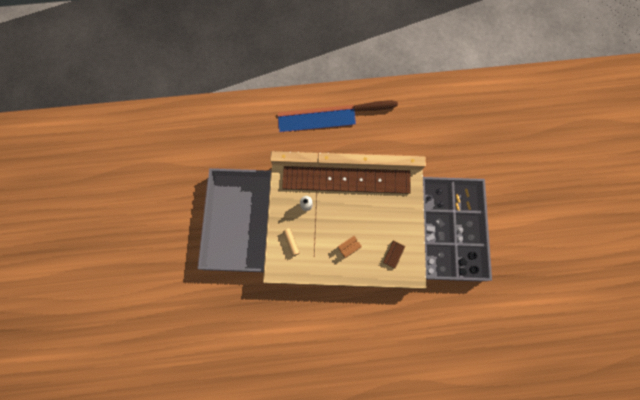

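View pics/sc0.png

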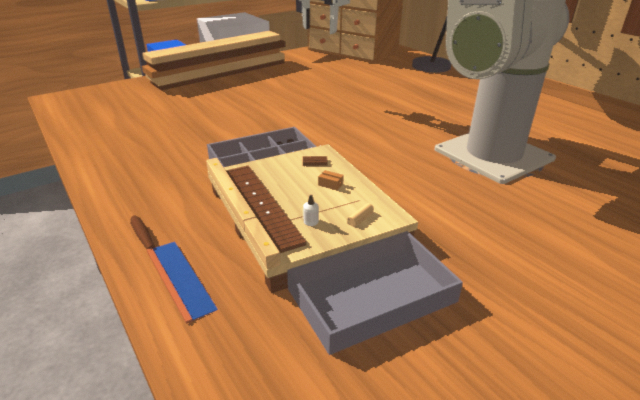

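The top picture shows the scrap tray on the left (columns 200–268). The brace stub is near (290,243), the neck block near (347,247), the fingerboard end near (395,255) and the bottle near (306,203). I'll enlarge the board for precise corners.

Run:
```python
from h import *
im=cv2.imread('pics/top0.png')[145:295,190:440]
cv2.imwrite('pics/c0.png',cv2.resize(im,None,fx=3.2,fy=3.2,interpolation=cv2.INTER_CUBIC))
for n,u,v,z in [('bFL',271,162,.083),('bL front',264,283,.055),('bR front',425.5,287,.055),('brd R far',425,165,.083),('brace',290.5,243,.07),('neck',347.5,246.5,.07),('fb',395,255,.062),('bottle',306,202,.113),('trayFL',209,171,.044),('trayNL',200,269,.044),('fbL',283,180,.064),('fbR',410,181,.064),('fbnearL',282,192,.064),('fbnearR',410,193,.064)]: print(n,px2w('top0',u,v,z).round(4))
```

```text
bFL [0.7025 0.1143 0.083 ]
bL front [0.4321 0.1535 0.055 ]
bR front [ 0.3854 -0.2004  0.055 ]
brd R far [ 0.6575 -0.2388  0.083 ]
brace [0.5122 0.0866 0.07  ]
neck [ 0.4909 -0.0388  0.07  ]
fb [ 0.4617 -0.1427  0.062 ]
bottle [0.5914 0.0424 0.113 ]
trayFL [0.7102 0.2686 0.044 ]
trayNL [0.479  0.2968 0.044 ]
fbL [0.6623 0.0918 0.064 ]
fbR [ 0.6284 -0.2033  0.064 ]
fbnearL [0.6335 0.0964 0.064 ]
fbnearR [ 0.5996 -0.1986  0.064 ]
```

View pics/c0.png

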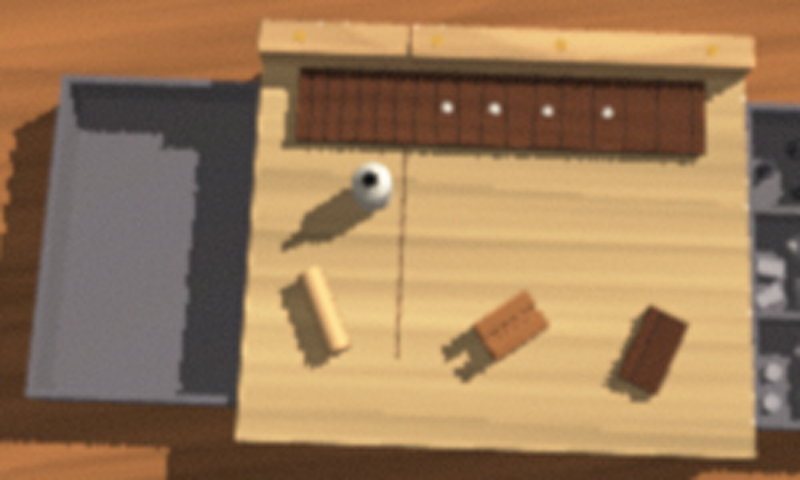

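```bash
cat >> h.py <<'E'
A=np.radians(-7.5); BX=np.array([np.cos(A),np.sin(A)]); BY=np.array([-np.sin(A),np.cos(A)])
BO=np.array([.4321,.1535])+.15*BX-.18*BY
def b2w(x,y): return BO+x*BX+y*BY
def w2b(p): d=np.asarray(p)[:2]-BO; return np.array([d@BX,d@BY]).round(4)
def go(*pts):
    s=read_state(); M=R.from_rotvec(s['orientation']).as_matrix(); yaw=np.degrees(np.arctan2(M[1,1],M[0,1]))
    print('t',s['t'],'board',w2b(s['tool_pos']),'z',s['tool_pos'][2].round(4),'F',np.round(s['force'],1),'open',round(s['opening'],4),'roll to go',round((yaw+7.5)/30,3))
    for x,y,z in pts: print((x,y,z),(M.T@(np.r_[b2w(x,y),z]-s['tool_pos'])/.6).round(4))
E
python3 - <<'E'
from h import *
for n,u,v,z in [('bR front',190+755/3.2,145+457/3.2,.055),('bL front',190+236/3.2,145+439/3.2,.055),('fenceL',190+261/3.2,145+22/3.2,.083),('fenceR',190+753/3.2,145+40/3.2,.083),
 ('brace a',190+312/3.2,145+270/3.2,.07),('brace b',190+341/3.2,145+348/3.2,.07),('neck l',190+476/3.2,145+322/3.2,.077),('neck bot',190+496/3.2,145+360/3.2,.077),('neck r',190+549/3.2,145+324/3.2,.077),('neck top',190+526/3.2,145+291/3.2,.077),
 ('fb t',190+652/3.2,145+306/3.2,.064),('fb r',190+687/3.2,145+323/3.2,.064),('fb b',190+655/3.2,145+396/3.2,.064),('fb l',190+618/3.2,145+378/3.2,.064),('bottle',190+370/3.2,145+180/3.2,.11),('trayNL',190+27/3.2,145+396/3.2,.044),('trayFL',190+65/3.2,145+80/3.2,.044)]:
  p=px2w('top0',u,v,z); print(n,w2b(p))
go((-.066,.062,.2),(-.066,.062,.12))
E
```

```text
bR front [-0.1519 -0.1779]
bL front [-0.1482  0.1807]
fenceL [0.1481 0.1766]
fenceR [ 0.1431 -0.181 ]
brace a [-0.0313  0.1322]
brace b [-0.0854  0.1096]
neck l [-0.066   0.0168]
neck bot [-0.0917  0.0027]
neck r [-0.0662 -0.0335]
neck top [-0.0436 -0.0176]
fb t [-0.0501 -0.1073]
fb r [-0.0615 -0.1316]
fb b [-0.1126 -0.1081]
fb l [-0.1008 -0.0827]
bottle [0.0248 0.0917]
trayNL [-0.1217  0.3317]
trayFL [0.1133 0.3275]
t 0.1 board [-0.3361 -0.5854] z 0.2177 F [-0.5  0.7  0.3] open 0.0928 roll to go -2.275
(-0.066, 0.062, 0.2) [ 0.031  -0.8352 -0.818 ]
(-0.066, 0.062, 0.12) [ 0.1643 -0.835  -0.818 ]
```

>>> apply_moves(
  series=[
    {"jaw": 0.5, "linear": [0.03, -0.1, -0.1], "roll": -0.2},
    {"jaw": 0.5, "linear": [0.03, -0.17, -0.166], "roll": -0.4},
    {"jaw": 0.5, "linear": [0.03, -0.24, -0.235], "roll": -0.6},
    {"jaw": 0.5, "linear": [0.03, -0.31, -0.304], "roll": -0.8},
    {"jaw": 0.5, "linear": [0.03, -0.38, -0.372], "roll": -1},
    {"jaw": 0.5, "linear": [0.03, -0.45, -0.44], "roll": -1},
    {"jaw": 0.5, "linear": [0.03, -0.52, -0.51], "roll": -1},
    {"jaw": 0.5, "linear": [0.03, -0.59, -0.578], "roll": -1},
    {"jaw": 0.5, "linear": [0.03, -0.66, -0.646], "roll": -1},
    {"jaw": 0.5, "linear": [0.03, -0.73, -0.715], "roll": -1},
    {"jaw": 0.5, "linear": [0.03, -0.79, -0.774], "roll": -1},
    {"jaw": 0.5, "linear": [0.03, -0.835, -0.818], "roll": -1},
    {"jaw": 0.5, "linear": [0.03, -0.835, -0.818], "roll": -1},
    {"jaw": 0.5, "linear": [0.03, -0.835, -0.818], "roll": -1},
  ],
)

```text
t: 1.85
tool_pos: [0.4995, 0.0251, 0.2001]
orientation: [1.768, 0.721, -1.77]
force: [0.0, 0.1, 0.9]
opening: 0.0232
```

>>> apply_moves(
  series=[
    {"jaw": 0.5, "linear": [0, 0, 0], "roll": -0.35},
    {"jaw": 0.5, "linear": [0, 0, 0], "roll": -0.7},
    {"jaw": 0.5, "linear": [0, 0, 0], "roll": -1},
    {"jaw": 0.5, "linear": [0, 0, 0], "roll": -1},
    {"jaw": 0.5, "linear": [0, 0, 0], "roll": -1},
  ],
)

```text
t: 2.48
tool_pos: [0.4992, 0.0243, 0.2002]
orientation: [1.412, 1.066, -1.412]
force: [-0.2, 0.2, -0.4]
opening: 0.0234
```

```bash
python3 -c "
from h import *
go((-.062,.062,.12))"
```

```text
t 2.475 board [-0.0666  0.0607] z 0.2002 F [-0.2  0.2 -0.4] open 0.0234 roll to go -0.283
(-0.062, 0.062, 0.12) [ 0.1336  0.0074 -0.0032]
```

>>> apply_moves(
  series=[
    {"jaw": 0.5, "linear": [0.05, 0.007, -0.003], "roll": -0.283},
    {"jaw": 0.5, "linear": [0.13, 0.007, -0.003], "roll": -0.283},
    {"jaw": 0.5, "linear": [0.133, 0.007, -0.003], "roll": -0.283},
    {"jaw": 0.5, "linear": [0.133, 0.007, -0.003], "roll": -0.283},
  ],
)

```text
t: 2.98
tool_pos: [0.5041, 0.0248, 0.1216]
orientation: [1.306, 1.145, -1.306]
force: [0.2, 0.3, 0.2]
opening: 0.0232
```

```bash
python3 -c "
from h import *
go((-.062,.062,.059),(-.062,.21,.059),(-.062,.21,.11),(-.066,-.05,.11))"
```

```text
t 2.975 board [-0.0618  0.0618] z 0.1216 F [0.2 0.3 0.2] open 0.0232 roll to go -0.003
(-0.062, 0.062, 0.059) [ 0.1044 -0.0002 -0.0002]
(-0.062, 0.21, 0.059) [ 0.1046 -0.0005 -0.2469]
(-0.062, 0.21, 0.11) [ 0.0196 -0.0006 -0.2469]
(-0.066, -0.05, 0.11) [ 0.0192 -0.0066  0.1864]
```

>>> apply_moves(
  series=[
    {"jaw": 0.5, "linear": [0.06, 0, 0], "roll": 0},
    {"jaw": 0.5, "linear": [0.09, 0, 0], "roll": 0},
    {"jaw": 0.5, "linear": [0.103, 0, 0], "roll": 0},
    {"jaw": 0.5, "linear": [0.103, 0, 0], "roll": 0},
    {"jaw": 0.5, "linear": [0.103, 0, -0.02], "roll": 0},
    {"jaw": 0.5, "linear": [0.103, 0, -0.04], "roll": 0},
    {"jaw": 0.5, "linear": [0.103, 0, -0.055], "roll": 0},
    {"jaw": 0.5, "linear": [0.103, 0, -0.07], "roll": 0},
    {"jaw": 0.5, "linear": [0.103, 0, -0.085], "roll": 0},
    {"jaw": 0.5, "linear": [0.103, 0, -0.1], "roll": 0},
    {"jaw": 0.5, "linear": [0.103, 0, -0.12], "roll": 0},
    {"jaw": 0.5, "linear": [0.103, 0, -0.14], "roll": 0},
    {"jaw": 0.5, "linear": [0.103, 0, -0.16], "roll": 0},
    {"jaw": 0.5, "linear": [0.103, 0, -0.18], "roll": 0},
    {"jaw": 0.5, "linear": [0.103, 0, -0.2], "roll": 0},
    {"jaw": 0.5, "linear": [0.103, 0, -0.22], "roll": 0},
    {"jaw": 0.5, "linear": [0.103, 0, -0.247], "roll": 0},
    {"jaw": 0.5, "linear": [0.103, 0, -0.247], "roll": 0},
  ],
)

```text
t: 5.22
tool_pos: [0.5237, 0.1731, 0.06]
orientation: [1.306, 1.146, -1.305]
force: [-0.1, -0.5, 0.2]
opening: 0.0233
```

```bash
python3 -c "
from h import *
go((-.062,.21,.12),(-.066,-.053,.12))
c=snap('top','t1')['pixels'][145:295,190:440];cv2.imwrite('pics/c1.png',cv2.resize(c,None,fx=3.2,fy=3.2,interpolation=2))"
```

```text
t 5.225 board [-0.0617  0.2113] z 0.06 F [-0.1 -0.5  0.2] open 0.0233 roll to go 0.0
(-0.062, 0.21, 0.12) [-0.1    -0.0005  0.0021]
(-0.066, -0.053, 0.12) [-0.1005 -0.0072  0.4405]
```

View pics/c1.png

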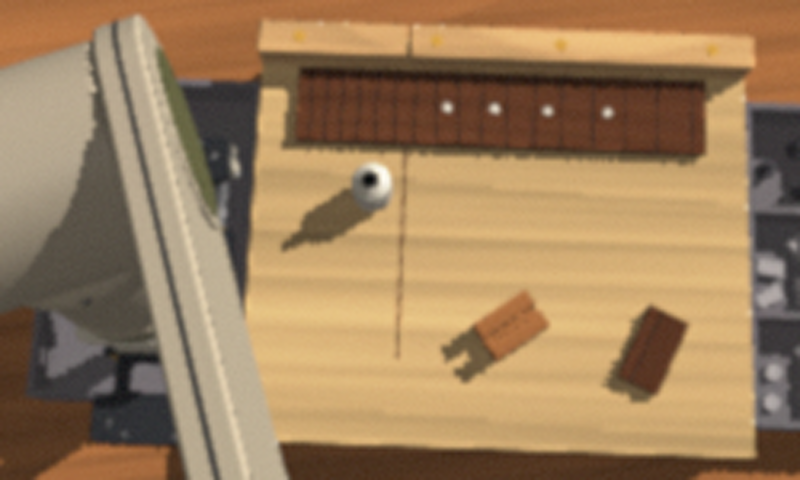

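The brace stub has left the board and the rest is undisturbed. Next is the neck block.

>>> apply_moves(
  series=[
    {"jaw": 0.5, "linear": [-0.1, 0, 0], "roll": 0},
    {"jaw": 0.5, "linear": [-0.1, -0.008, 0.1], "roll": 0},
    {"jaw": 0.5, "linear": [-0.1, -0.008, 0.2], "roll": 0},
    {"jaw": 0.5, "linear": [-0.1, -0.008, 0.3], "roll": 0},
    {"jaw": 0.5, "linear": [-0.1, -0.008, 0.4], "roll": 0},
    {"jaw": 0.5, "linear": [-0.1, -0.008, 0.449], "roll": 0},
    {"jaw": 0.5, "linear": [-0.1, -0.008, 0.449], "roll": 0},
    {"jaw": 0.5, "linear": [-0.1, -0.008, 0.449], "roll": 0},
  ],
)

```text
t: 6.28
tool_pos: [0.4835, -0.0938, 0.1196]
orientation: [1.306, 1.146, -1.306]
force: [0.3, -0.4, 0.2]
opening: 0.0233
```

```bash
python3 -c "
from h import *
go((-.066,-.058,.06),(-.066,.21,.06))
c=snap('top','t2')['pixels'][145:295,190:440];cv2.imwrite('pics/c2.png',cv2.resize(c,None,fx=3.2,fy=3.2,interpolation=2))"
```

```text
t 6.275 board [-0.0667 -0.0584] z 0.1196 F [ 0.3 -0.4  0.2] open 0.0233 roll to go -0.002
(-0.066, -0.058, 0.06) [ 0.0994  0.0013 -0.0006]
(-0.066, 0.21, 0.06) [ 0.0999  0.001  -0.4473]
```

View pics/c2.png

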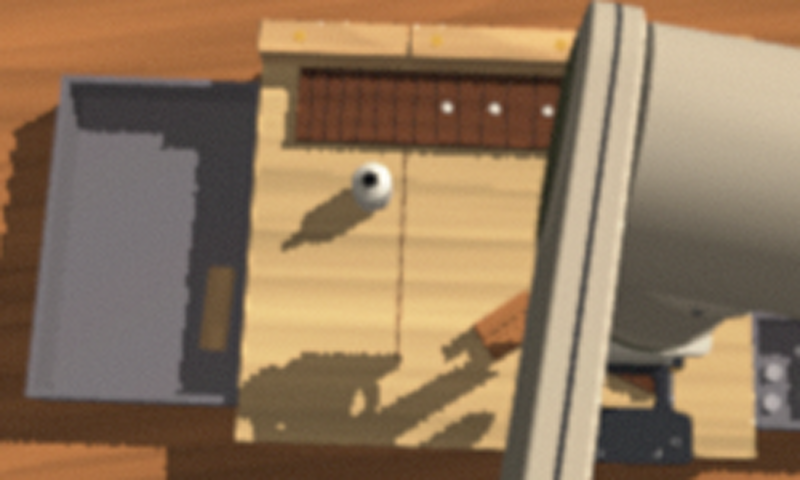

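The brace stub lies flat in the tray (crop pixel 217,308). Now I'll push the neck block.

>>> apply_moves(
  series=[
    {"jaw": 0.5, "linear": [0.06, 0, 0], "roll": 0},
    {"jaw": 0.5, "linear": [0.09, 0, 0], "roll": 0},
    {"jaw": 0.5, "linear": [0.1, 0, 0], "roll": 0},
    {"jaw": 0.5, "linear": [0.1, 0, -0.01], "roll": 0},
    {"jaw": 0.5, "linear": [0.1, 0, -0.025], "roll": 0},
    {"jaw": 0.5, "linear": [0.1, 0, -0.04], "roll": 0},
    {"jaw": 0.5, "linear": [0.1, 0, -0.055], "roll": 0},
    {"jaw": 0.5, "linear": [0.1, 0, -0.07], "roll": 0},
    {"jaw": 0.5, "linear": [0.1, 0, -0.09], "roll": 0},
    {"jaw": 0.5, "linear": [0.1, 0, -0.11], "roll": 0},
    {"jaw": 0.5, "linear": [0.1, 0, -0.13], "roll": 0},
    {"jaw": 0.5, "linear": [0.1, 0, -0.15], "roll": 0},
    {"jaw": 0.5, "linear": [0.1, 0, -0.17], "roll": 0},
    {"jaw": 0.5, "linear": [0.1, 0, -0.19], "roll": 0},
    {"jaw": 0.5, "linear": [0.1, 0, -0.21], "roll": 0},
    {"jaw": 0.5, "linear": [0.1, 0, -0.23], "roll": 0},
    {"jaw": 0.5, "linear": [0.1, 0, -0.25], "roll": 0},
    {"jaw": 0.5, "linear": [0.1, 0, -0.26], "roll": 0},
  ],
)

```text
t: 8.57
tool_pos: [0.504, 0.0622, 0.0598]
orientation: [1.305, 1.147, -1.305]
force: [-0.2, -0.2, -0.1]
opening: 0.0233
```

```bash
python3 -c "
from h import *
go((-.066,.21,.06))
snap('top','t3')
c=snap('scene','s3')['pixels'][130:350,190:480];cv2.imwrite('pics/c3.png',cv2.resize(c,None,fx=2.5,fy=2.5,interpolation=2))"
```

```text
t 8.575 board [-0.0668  0.0989] z 0.0598 F [-0.2 -0.2 -0.1] open 0.0233 roll to go 0.002
(-0.066, 0.21, 0.06) [-0.0002  0.0015 -0.1852]
```

View pics/c3.png

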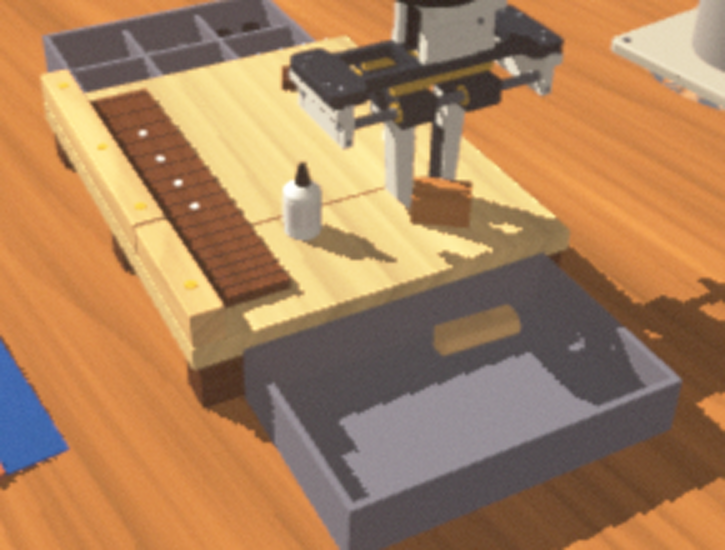

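The neck block (crop pixels 412–470, 205) sits squarely ahead of the fingers, slightly toward the front. The brace stub is on the tray floor. I'll continue over the end.

>>> apply_moves(
  series=[
    {"jaw": 0.5, "linear": [0, 0, -0.02], "roll": 0},
    {"jaw": 0.5, "linear": [0, 0, -0.04], "roll": 0},
    {"jaw": 0.5, "linear": [0, 0, -0.06], "roll": 0},
    {"jaw": 0.5, "linear": [0, 0, -0.08], "roll": 0},
    {"jaw": 0.5, "linear": [0, 0, -0.1], "roll": 0},
    {"jaw": 0.5, "linear": [0, 0, -0.12], "roll": 0},
    {"jaw": 0.5, "linear": [0, 0, -0.14], "roll": 0},
    {"jaw": 0.5, "linear": [0, 0, -0.16], "roll": 0},
    {"jaw": 0.5, "linear": [0, 0, -0.185], "roll": 0},
    {"jaw": 0.5, "linear": [0, 0, -0.185], "roll": 0},
  ],
)

```text
t: 9.93
tool_pos: [0.5184, 0.1732, 0.0599]
orientation: [1.304, 1.147, -1.303]
force: [-1.0, 0.1, 0.1]
opening: 0.0235
```

>>> apply_moves(
  series=[
    {"jaw": 0.5, "linear": [-0.1, 0, 0], "roll": 0},
    {"jaw": 0.5, "linear": [-0.1, -0.02, 0.1], "roll": 0},
    {"jaw": 0.5, "linear": [-0.1, -0.025, 0.2], "roll": 0},
    {"jaw": 0.5, "linear": [-0.1, -0.025, 0.3], "roll": 0},
    {"jaw": 0.5, "linear": [-0.1, -0.025, 0.4], "roll": 0},
    {"jaw": 0.5, "linear": [-0.1, -0.025, 0.5], "roll": 0},
    {"jaw": 0.5, "linear": [-0.1, -0.025, 0.6], "roll": 0},
    {"jaw": 0.5, "linear": [-0.1, -0.025, 0.613], "roll": 0},
    {"jaw": 0.5, "linear": [-0.1, -0.025, 0.613], "roll": 0},
  ],
)

```text
t: 11.05
tool_pos: [0.4561, -0.19, 0.1193]
orientation: [1.306, 1.147, -1.305]
force: [0.2, 0.5, 0.6]
opening: 0.0232
```

```bash
python3 -c "
from h import *
go((-.081,-.158,.06),(-.081,.21,.06))
c=snap('top','t4')['pixels'][145:295,190:440];cv2.imwrite('pics/c4.png',cv2.resize(c,None,fx=3.2,fy=3.2,interpolation=2))"
```

```text
t 11.05 board [-0.0813 -0.1574] z 0.1193 F [0.2 0.5 0.6] open 0.0232 roll to go 0.001
(-0.081, -0.158, 0.06) [0.0989 0.0007 0.0012]
(-0.081, 0.21, 0.06) [ 0.1     0.001  -0.6122]
```

View pics/c4.png

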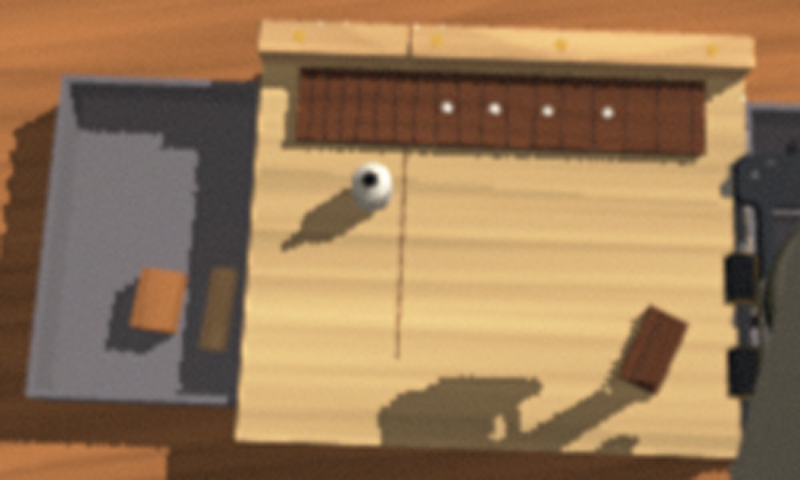

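Neck block and brace stub are both in the tray (crop pixels 158,300 and 217,308). Last is the fingerboard end, with a slight drift toward +x so that it clears the tray's front wall.

>>> apply_moves(
  series=[
    {"jaw": 0.5, "linear": [0.06, 0, 0], "roll": 0},
    {"jaw": 0.5, "linear": [0.09, 0, 0], "roll": 0},
    {"jaw": 0.5, "linear": [0.102, 0, 0], "roll": 0},
    {"jaw": 0.5, "linear": [0.102, 0, -0.01], "roll": 0},
    {"jaw": 0.5, "linear": [0.102, 0, -0.02], "roll": 0},
    {"jaw": 0.5, "linear": [0.102, 0, -0.035], "roll": 0},
    {"jaw": 0.5, "linear": [0.102, 0, -0.05], "roll": 0},
    {"jaw": 0.5, "linear": [0.102, 0, -0.065], "roll": 0},
    {"jaw": 0.5, "linear": [0.102, 0, -0.08], "roll": 0},
    {"jaw": 0.5, "linear": [0.102, 0.002, -0.1], "roll": 0},
    {"jaw": 0.5, "linear": [0.102, 0.004, -0.12], "roll": 0},
    {"jaw": 0.5, "linear": [0.102, 0.006, -0.14], "roll": 0},
    {"jaw": 0.5, "linear": [0.102, 0.009, -0.16], "roll": 0},
    {"jaw": 0.5, "linear": [0.102, 0.012, -0.18], "roll": 0},
    {"jaw": 0.5, "linear": [0.102, 0.015, -0.2], "roll": 0},
    {"jaw": 0.5, "linear": [0.102, 0.018, -0.22], "roll": 0},
    {"jaw": 0.5, "linear": [0.102, 0.021, -0.24], "roll": 0},
    {"jaw": 0.5, "linear": [0.102, 0.024, -0.26], "roll": 0},
    {"jaw": 0.5, "linear": [0.102, 0.027, -0.28], "roll": 0},
    {"jaw": 0.5, "linear": [0.102, 0.03, -0.3], "roll": 0},
  ],
)

```text
t: 13.6
tool_pos: [0.4975, -0.012, 0.0584]
orientation: [1.305, 1.148, -1.304]
force: [0.3, 0.4, 0.7]
opening: 0.0234
```

```bash
python3 -c "
from h import *
go((-.055,.21,.058))
c=snap('scene','s5')['pixels'][130:350,190:480];cv2.imwrite('pics/c5.png',cv2.resize(c,None,fx=2.5,fy=2.5,interpolation=2))"
```

```text
t 13.6 board [-0.0635  0.0245] z 0.0584 F [0.3 0.4 0.7] open 0.0234 roll to go 0.004
(-0.055, 0.21, 0.058) [ 0.0013  0.0148 -0.3092]
```

View pics/c5.png

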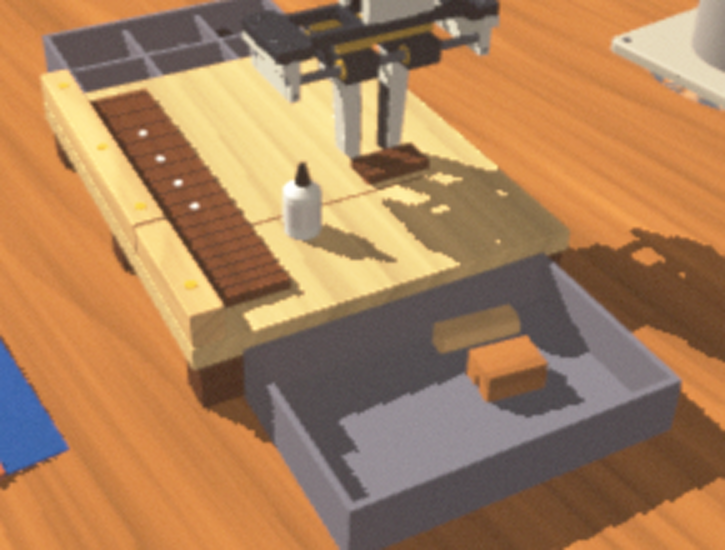

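The fingerboard end (crop pixel 390,165) sits flat against both fingers, and the tray has room for it.

>>> apply_moves(
  series=[
    {"jaw": 0.5, "linear": [0, 0.003, -0.02], "roll": 0},
    {"jaw": 0.5, "linear": [0, 0.006, -0.045], "roll": 0},
    {"jaw": 0.5, "linear": [0, 0.009, -0.07], "roll": 0},
    {"jaw": 0.5, "linear": [0, 0.012, -0.095], "roll": 0},
    {"jaw": 0.5, "linear": [0, 0.015, -0.12], "roll": 0},
    {"jaw": 0.5, "linear": [0, 0.015, -0.145], "roll": 0},
    {"jaw": 0.5, "linear": [0, 0.015, -0.17], "roll": 0},
    {"jaw": 0.5, "linear": [0, 0.015, -0.195], "roll": 0},
    {"jaw": 0.5, "linear": [0, 0.015, -0.22], "roll": 0},
    {"jaw": 0.5, "linear": [0, 0.015, -0.245], "roll": 0},
    {"jaw": 0.5, "linear": [0, 0.015, -0.27], "roll": 0},
    {"jaw": 0.5, "linear": [0, 0.015, -0.295], "roll": 0},
    {"jaw": 0.5, "linear": [0, 0.015, -0.32], "roll": 0},
    {"jaw": 0.5, "linear": [0, 0.015, -0.335], "roll": 0},
    {"jaw": 0.5, "linear": [0, 0.015, -0.335], "roll": 0},
  ],
)

```text
t: 15.52
tool_pos: [0.5325, 0.1879, 0.059]
orientation: [1.304, 1.149, -1.302]
force: [0.0, 0.2, -0.3]
opening: 0.0233
```

>>> apply_moves(
  series=[
    {"jaw": 0.5, "linear": [-0.1, 0, 0], "roll": 0},
    {"jaw": 0.5, "linear": [-0.12, -0.02, 0.1], "roll": 0},
    {"jaw": 0.5, "linear": [-0.12, -0.025, 0.2], "roll": 0},
    {"jaw": 0.5, "linear": [-0.12, -0.025, 0.3], "roll": 0},
    {"jaw": 0.5, "linear": [-0.12, -0.025, 0.4], "roll": 0},
    {"jaw": 0.5, "linear": [-0.12, -0.025, 0.5], "roll": 0},
    {"jaw": 0.5, "linear": [-0.12, -0.025, 0.6], "roll": 0},
    {"jaw": 0.5, "linear": [-0.12, -0.025, 0.6], "roll": 0},
  ],
)

```text
t: 16.52
tool_pos: [0.4707, -0.1717, 0.1302]
orientation: [1.308, 1.145, -1.307]
force: [0.2, 0.5, 0.4]
opening: 0.0232
```

```bash
python3 -c "
from h import *
go()
c=snap('top','t6')['pixels'][145:295,190:440];s=snap('scene','s6')['pixels'][190:350,270:480]
a=cv2.resize(c,(400,240),interpolation=2);b=cv2.resize(s,(400,305),interpolation=2)
o=np.zeros((545,400,3),np.uint8);o[:240]=a;o[240:]=b
cv2.imwrite('pics/c6.png',o)"
```

```text
t 16.525 board [-0.0693 -0.1374] z 0.1302 F [0.2 0.5 0.4] open 0.0232 roll to go -0.006
```

View pics/c6.png

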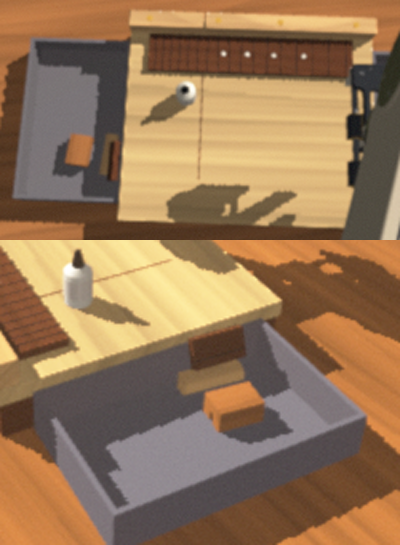

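The fingerboard end is in the tray, standing on edge between the brace stub and the board-side wall. I'll check it closer for contact with the board.

```bash
python3 -c "
from h import *
a=cv2.resize(cv2.imread('pics/t6.png')[215:265,230:280],(390,390),interpolation=2);b=cv2.resize(cv2.imread('pics/s6.png')[225:295,350:420],(390,390),interpolation=2)
cv2.imwrite('pics/c7.png',np.hstack([a,b]))
d=np.load('pics/s6.npz');e=np.load('pics/t6.npz')
for x,y,z in [(-.08,.18,.055),(-.03,.18,.055),(-.08,.182,.044),(-.03,.182,.044),(-.08,.187,.044),(-.03,.187,.044),(-.08,.187,.005),(-.03,.187,.005)]:
  P=np.r_[b2w(x,y),z]
  u=cv2.projectPoints(P,d['r'],d['t'],d['K'],None)[0].ravel(); w=cv2.projectPoints(P,e['r'],e['t'],e['K'],None)[0].ravel()
  print((x,y,z),'top',((w-[230,215])*7.8).round(),'scene',((u-[350,225])*390/70+[390,0]).round())
"
```

```text
(-0.08, 0.18, 0.055) top [280. 283.] scene [599.  33.]
(-0.03, 0.18, 0.055) top [291. 113.] scene [467.  76.]
(-0.08, 0.182, 0.044) top [279. 287.] scene [600.  64.]
(-0.03, 0.182, 0.044) top [289. 119.] scene [468. 107.]
(-0.08, 0.187, 0.044) top [262. 287.] scene [609.  72.]
(-0.03, 0.187, 0.044) top [273. 118.] scene [477. 116.]
(-0.08, 0.187, 0.005) top [282. 301.] scene [598. 165.]
(-0.03, 0.187, 0.005) top [292. 140.] scene [469. 210.]
```

View pics/c7.png

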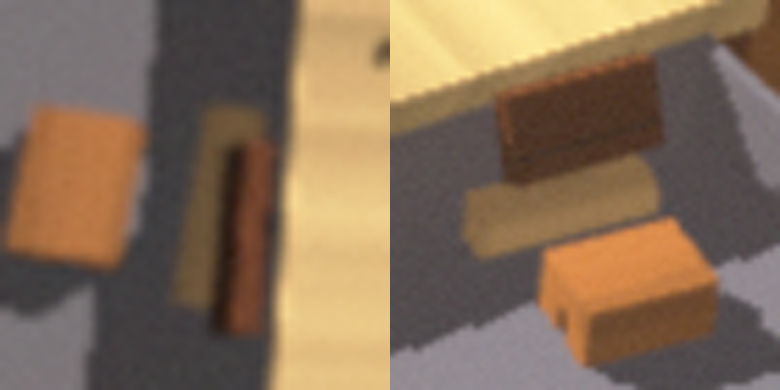

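The fingerboard end stands on edge on the brace stub and leans on the tray's own rim. Its nearest edge is at columns 258–272 against the board edge at columns 277–288, a gap of about 5 mm. By geometry its centre lies at least 4.5 mm inside the wall, at z≈0.04. I'll let a second pass and check that nothing moves.

>>> apply_moves(
  series=[
    {"jaw": 0.5, "linear": [0, 0, 0], "roll": 0},
    {"jaw": 0.5, "linear": [0, 0, 0], "roll": 0},
    {"jaw": 0.5, "linear": [0, 0, 0], "roll": 0},
    {"jaw": 0.5, "linear": [0, 0, 0], "roll": 0},
    {"jaw": 0.5, "linear": [0, 0, 0], "roll": 0},
    {"jaw": 0.5, "linear": [0, 0, 0], "roll": 0},
    {"jaw": 0.5, "linear": [0, 0, 0], "roll": 0},
    {"jaw": 0.5, "linear": [0, 0, 0], "roll": 0},
    {"jaw": 0.5, "linear": [0, 0, 0], "roll": 0},
    {"jaw": 0.5, "linear": [0, 0, 0], "roll": 0},
    {"jaw": 0.5, "linear": [0, 0, 0], "roll": 0},
    {"jaw": 0.5, "linear": [0, 0, 0], "roll": 0},
  ],
)

```text
t: 18.12
tool_pos: [0.4714, -0.168, 0.1299]
orientation: [1.306, 1.148, -1.304]
force: [0.9, 0.2, -0.6]
opening: 0.0234
```

```bash
python3 -c "
from h import *
for n,f,sl in [('top','t6',np.s_[165:275,195:272]),('scene','s6',np.s_[225:345,280:470])]:
  c=snap(n,f+'b')['pixels'];d=cv2.absdiff(c,cv2.imread(f'pics/{f}.png'))[sl];print(n,d.max(),d.mean())
c=cv2.imread('pics/t6b.png');d=cv2.absdiff(c,cv2.imread('pics/top0.png'))
print('fingerboard+bottle vs start',d[165:215,280:400].max(),d[165:215,280:400].mean())
# fit pose of fingerboard_end (standing, long axis along x) to dark-brown pixels in scene
s=cv2.imread('pics/s6b.png').astype(int)[225:295,350:420];hsv=cv2.cvtColor(s.astype(np.uint8),cv2.COLOR_BGR2HSV)
m=((s[...,2]-s[...,0]>22)&(s[...,2]<135)&(s[...,1]<75)).astype(np.uint8);n,l,st,ce=cv2.connectedComponentsWithStats(m)
i=1+st[1:,4].argmax();print(st[i]+[350,225,0,0,0],ce[i]+[350,225])
d=np.load('pics/s6.npz')
for y0,z0,y1,z1 in [(.197,.022,.187,.050),(.1915,.005,.1915,.035),(.200,.022,.192,.051)]:
  pts=[np.r_[b2w(x,y),z] for x in(-.092,-.036) for y,z in((y0,z0),(y1,z1))]
  u=cv2.projectPoints(np.array(pts),d['r'],d['t'],d['K'],None)[0].reshape(-1,2);print((y0,z0,y1,z1),u.round(1).tolist())
"
```

```text
top 15 1.5214876033057851
scene 77 1.9072953216374269
fingerboard+bottle vs start 13 2.4615555555555555
[369 235  30  24 472] [383.51483051 246.63135593]
(0.197, 0.022, 0.187, 0.05) [[396.8, 248.7], [395.1, 233.5], [370.7, 257.8], [368.7, 242.2]]
(0.1915, 0.005, 0.1915, 0.035) [[394.1, 254.2], [395.7, 241.4], [368.4, 263.2], [369.5, 250.3]]
(0.2, 0.022, 0.192, 0.051) [[397.8, 249.7], [396.7, 234.6], [371.6, 258.8], [370.3, 243.4]]
```

```bash
python3 -c "
from h import *
d=cv2.absdiff(cv2.imread('pics/s6b.png'),cv2.imread('pics/s6.png'))[225:345,280:470].max(2);p=np.argwhere(d>25);print(len(p),p.min(0)+[225,280],p.max(0)+[225,280])
print('offcut region',d[0:70,75:140].max())
if d[0:70,75:140].max()<30: print(close_job())"
```

```text
18 [228 430] [239 469]
offcut region 11
the job is handed in; nothing more can be done
None
```

I swept all three offcuts over the left end of the board into the plain scrap tray and handed the job in. I did it one piece at a time with half-open fingertips and lifted nothing. The last move ended at about 18 s of the 61 s allowed.

**Last checks:**
- **At rest:** the offcuts showed no movement over the last 1.5 s; image differences in the tray were at noise level. A few larger differences in the scene picture lay away from the offcuts (columns 430–469); I took them for the arm's shadow and did not look further.
- **Left alone:** the fingerboard and the glue bottle look unchanged from the start.
- **Brace stub and neck block:** both rest on the tray floor, well inside the walls.
- **Fingerboard end, the tightest result:** it did not land flat. It stands on edge on the brace stub and leans on the tray's own rim.
    - Its centre is at about z = 0.04 m, under the 0.05 m limit, and about 5 mm inside the tray wall.
    - It clears the board edge by about 5 mm in the top picture. A rougher pose fit to the scene picture suggests only 2–3 mm, so it should not be touching the board.

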